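# Tip a carton over into the packing jig

### The job

Push the tall carton over, by pushing it near its top, so that it falls towards the wooden stop bar and lands flat inside the taped frame on the plywood board, still short of the bar. Then push the lying carton along the board until its leading end sits flush against the stop bar, still inside the frame, and leave it there. Never pick the carton up, and leave the other things on the bench where they are.

Things in the scene. Friction and masses are not known exactly. Their poses are not given: they have to be found in the camera images.
- jig: Fixed plywood board on the bench, 384 (x) x 210 (y) x 12 mm thick. Origin at the centre of its underside, z up, +x towards the dark wooden stop bar across its +x end. Flat pale tape 12 mm wide marks the other three sides of a frame; inside the tape and up to the bar's face it spans x -160 to 160 mm and y -80 to 80 mm.
- stop (a point): Middle of the foot of the stop bar's face that looks towards the carton (jig x = 160 mm), on the board's upper surface, 12 mm above the bench. The fixed bar is 24 mm thick, 172 mm long and rises 30 mm above the board. Axes as the jig's.
- carton: Loose closed cardboard carton with a pale label on both broad faces, 0.2 to 0.42 kg, standing on the board at the frame's end away from the bar: 55 mm deep (x), 80 wide (y), 180 tall (z). Origin at the centre of its underside; +x points within 0.1 rad of the jig's +x at the start. Pushed in its upper half it tips without sliding, needs about 1 N, and goes over by itself past about 0.3 rad.
- carton_top (a point): Centre of the carton's top face, 180 mm above its origin along its z; after falling it is the middle of the leading end, 50 to 80 mm short of the bar give or take some slip. Axes as the carton's. Sliding the lying carton takes a few N.
- carton_foot (a point): Middle of the carton's bottom edge on the stop bar's side (27.5 mm along its +x from its origin): the edge it tips over. It stays down on the board throughout the job. Axes as the carton's.
- tin: Bystander: loose round metal tin with a pale band, 86 mm diameter, 105 mm tall, standing beside the board. Origin at the centre of its underside.
- glue: Bystander: loose white plastic bottle, 52 mm diameter, 140 mm tall, standing beside the board. Origin at the centre of its underside.
- tape_roll: Bystander: loose empty ring-shaped roll lying flat beside the board, 100 mm outside and 76 mm inside diameter, 25 mm high. Origin at the centre of its underside.
- small_carton: Bystander: loose small plain cardboard carton, 60 x 50 x 85 mm tall, standing beside the board. Origin at the centre of its underside.
Not all that is in view belongs to the job. What is shaped like the carton but red or yellow is not meant.

How it is judged:
On the way, in this order (a step that is already met when the one before it is completed fails the run):
1. the carton has toppled towards the stop bar and lies flat inside the taped frame, still at least 10 mm short of the bar (angle between carton's own z axis and vertical between 1.5 and 1.64 rad and angle between carton's own x axis and vertical above 3.05 rad and y of carton_top in the frame of jig between -0.042 and 0.042 m and y of carton_foot in the frame of jig between -0.042 and 0.042 m and x of carton_foot in the frame of jig above -0.16 m and x of carton_top in the frame of jig below 0.164 m and x of carton_top in the frame of jig below 0.15 m), for 0.2 s.
2. the lying carton's leading end is flush against the stop bar (angle between carton's own z axis and vertical between 1.5 and 1.64 rad and angle between carton's own x axis and vertical above 3.05 rad and y of carton_top in the frame of jig between -0.042 and 0.042 m and y of carton_foot in the frame of jig between -0.042 and 0.042 m and x of carton_foot in the frame of jig above -0.16 m and x of carton_top in the frame of jig between 0.155 and 0.164 m and angle between the z axis of carton and the x axis of jig, either way round below 0.06 rad), for 0.2 s.
At the end, for the whole second after the job is handed in: The carton lies at rest flat on its broad face on the board, top end leading, that end within 5 mm of the stop bar and square to it within 0.06 rad, both ends' middles within 42 mm of the frame's centre line (so the carton is inside the tape) (all of step 2 and linear speed of carton below 0.01 m/s and angular speed of carton below 0.05 rad/s); the robot touches nothing.
It fails at once if the carton is picked up, or tipped backwards (its foot edge rises more than 20 mm off the board) (height (world z) of carton_foot above 0.032 m).
It fails at once if a bystander is disturbed (tin moved more than 20 mm or tipped) (distance of tin from where it was at the start of the episode above 0.02 m or angle between tin's own z axis and vertical above 0.3 rad).
It fails at once if a bystander is disturbed (glue moved more than 20 mm or tipped) (distance of glue from where it was at the start of the episode above 0.02 m or angle between glue's own z axis and vertical above 0.3 rad).
It fails at once if a bystander is disturbed (tape_roll moved more than 20 mm or tipped) (distance of tape_roll from where it was at the start of the episode above 0.02 m or angle between tape_roll's own z axis and vertical above 0.3 rad).
It fails at once if a bystander is disturbed (small_carton moved more than 20 mm or tipped) (distance of small_carton from where it was at the start of the episode above 0.02 m or angle between small_carton's own z axis and vertical above 0.3 rad).
It also fails if it takes over 42 s, if anything falls off the work surface, if the arm or the gripper's body presses on something with over 40 N, if the wrist force passes 120 N, or if a joint passes its speed limit or range.

### The arm

A 6-joint arm with a two-finger parallel gripper is mounted at the origin on the work surface. World frame = base frame: x ahead of the robot, y to its left, z up, the work surface at z = 0. Lengths are in m, angles in rad, forces in N, time in s.
With the tool pointing down it reaches from about 0.25 to 0.775 m from the base axis. Payload 4 kg.
Tool frame: the origin (TCP) lies on the centre line of the jaws, within the pads' length; the fingertips stand 17 mm ahead of it and the grasp point (between the pads) lies 2 mm behind it; z points along the fingers, y is the line along which they close (so a half turn about z gives the same grasp; the last joint's range is limited). The gripper opens to 94 mm and grips with 3 to 60 N. Pads are 16 mm wide; open, the fingers measure 119 mm over their backs; the gripper's body (75 mm by 177 mm) begins 78 mm behind the grasp point.
Start: joints at [-1.229, 0.087, 1.371, -0, 1.684, -0.103], TCP at [0.237, -0.497, 0.223] pointing down, gripper open.
Joint ranges: [-3.1, 3.1], [-0.76, 2.03], [0.27, 2.55], [-1.08, 4.22], [0.17, 2.65], [-2.57, 2.57]. Speed limits (rad/s): [2.79, 2.79, 3.14, 3.14, 3.14, 3.14].

### API

Orientations are given as [roll, pitch, yaw] about the fixed x, y, z axes, in that order (R = Rz(yaw) Ry(pitch) Rx(roll)).
In Python, from bench import robot gives the robot as it stands.
- The arm moves only by the tool servo_tool, never from a script. Its argument "plan" is a list of rows, each a list of 7 numbers: the shift along the tool's x, y, z normalised to -1 to 1, where 1 is 0.1 m, then the turn, a rotation vector about the tool's x, y, z normalised to -1 to 1, where 1 is pi/2 rad, then the finger opening in mm, from 0 to 94. In form: [[x, y, z, ax, ay, az, gripper], ...]. A call has 1 to 12 rows; each row is the pose to reach, as a shift and turn from the pose commanded when the call began, along the tool's axes at that moment; what a row does not reach only later rows make up. A row lasts 1/12 s, in which the tool goes at most 41.7 mm and 7.16 degrees, less where a joint would pass 70% of its speed; a pose out of reach is approached as far as the arm can. A call with a number of a shift or a turn outside -1 to 1 is refused whole. A call with a gripper value outside its range is refused whole. The fingers move at their own pace and stop on an object; the grip force is fixed at half the most. Time passes only in rows, so rows that repeat a pose let the fingers close. It gives the time, the measured TCP pose, the force, the opening and the grip force at its end, in the units of the state.
- robot.get_obs(): the state, without advancing time (a new reading comes with each control period).
- robot.snapshot(name): name is "scene" or "top" or "wrist"; returns the picture (384x512x3 uint8, red, green, blue); there is no depth.
- robot.camera_params(name): a dict with "camera_matrix" (3x3 intrinsics, pixels), "rvec" (rotation vector, rad) and "tvec" (3), from world to camera coordinates, as OpenCV has them; the wrist camera has in their place "tool_from_camera" (4x4, takes a point from camera to tool coordinates, whose origin is the TCP and whose axes are the flange's). Camera axes: x right, y down, z forward; pixel columns grow to the right and rows downward; lengths in m; the calibration is good to about 2 mm. A picture is of the moment at which its call begins: read the wrist's pose just before it. camera_params takes no time and is no camera call.
- robot.close_job(): hands the job in; it is judged then, once.
Trained networks look in the newest picture that a camera, given by its name, has taken for a name from the list of things; names that differ only in an ending like _2 or _b are one class to them, and where a whole thing is asked for, a point or a joint stands for the part that bears it (a point fixed in the world has none). Each returns a list of dicts, best first, with "conf" (0 to 1); they miss things now and then, are a little off and sometimes report something else, mostly with a low value. They report only what shows in the picture. A call takes as long as a camera call. They do not tell look-alikes from the thing itself.
- robot.find_in(thing, camera): "extent" ([centre column, centre row, width, height] in pixels, round what is visible of it).
The state is a dict: "time": time; "joint_positions": joint angles; "qvel": joint speeds; "joint_torque": joint torques, N m; "tool_pos": TCP position; "ee_rot": TCP orientation; "wrist_force": force on the tool from outside, world axes, zero at the start; "wrist_torque": the same for the moment, N m; "width": finger opening in m; "finger_force": force on a finger pad.
Only numpy, scipy, OpenCV 4.12 (cv2) and the standard library are available. Lean on these libraries where they do the work, as an engineer would, in place of code of your own. Each camera call takes 0.05 s, during which the arm holds its last target. There are 200 camera calls.

## Working session

There is one attempt and no reset: what is moved stays moved. The work goes in short steps, Python scripts to look and compute and a tool call to move; the robot and the scene stay as the last step left them, time stands still between calls to the robot, and variables do not carry over. Pictures are saved under pics/ and viewed, at most 10 in all, crops included, and the job is handed in when it is done.

Besides the shell and the picture viewer there is one more tool, called after "Emit:" as a command line: name --pt "numbers of a row" for each row, then --argument value for the rest. servo_tool: Moves the arm, as the interface text tells. Scaled input: -1 to 1 covers 0.1 m each way for a shift and pi/2 rad each way for a turn. Its arguments: {"type":"object","properties":{"plan":{"type":"array","items":{"type":"array","items":{"type":"number"}}}},"required":["plan"]}

```bash
mkdir -p pics
cat > h.py <<'E'
import numpy as np, cv2
from bench import robot
from scipy.spatial.transform import Rotation as R
def cam(n):
    p=robot.camera_params(n); return np.array(p["camera_matrix"]),np.array(p["rvec"],float),np.array(p["tvec"],float)
def toplane(n,uv,z):
    K,r,t=cam(n); Rm=cv2.Rodrigues(r)[0]; c=-Rm.T@t.ravel()
    uv=np.atleast_2d(uv); d=(np.linalg.inv(K)@np.c_[uv,np.ones(len(uv))].T).T@Rm
    return c+d*((z-c[2])/d[:,2])[:,None]
def proj(n,P):
    K,r,t=cam(n); return cv2.projectPoints(np.atleast_2d(np.array(P,float)),r,t,K,None)[0][:,0]
def save(n,f):
    im=robot.snapshot(n); cv2.imwrite(f"pics/{f}.png",im[:,:,::-1]); return im
E
python3 - <<'E'
from h import *
a=save("scene","s0");b=save("top","t0")
cv2.imwrite("pics/both.png",cv2.resize(np.vstack([a,b])[:,:,::-1],(0,0),fx=.78,fy=.78))
for n in("scene","top"):
    for th in("jig","stop","carton","tin","glue","tape_roll","small_carton"):
        print(n,th,[(np.round(d["extent"]).tolist(),round(d["conf"],2)) for d in robot.find_in(th,n)[:3]])
o=robot.get_obs();print(o["tool_pos"],o["ee_rot"],o["time"])
E
```

```text
scene jig [([245.0, 237.0, 99.0, 138.0], 0.57), ([310.0, 221.0, 35.0, 30.0], 0.45)]
scene stop [([245.0, 236.0, 99.0, 138.0], 0.66)]
scene carton [([259.0, 170.0, 40.0, 60.0], 0.94), ([187.0, 137.0, 40.0, 63.0], 0.64), ([197.0, 101.0, 41.0, 55.0], 0.63)]
scene tin [([310.0, 258.0, 43.0, 44.0], 0.58)]
scene glue [([192.0, 193.0, 20.0, 39.0], 0.95)]
scene tape_roll [([309.0, 220.0, 38.0, 31.0], 0.81)]
scene small_carton [([179.0, 237.0, 28.0, 36.0], 0.67)]
top jig [([262.0, 182.0, 112.0, 143.0], 0.88), ([275.0, 219.0, 36.0, 31.0], 0.57)]
top stop [([260.0, 182.0, 106.0, 142.0], 0.97)]
top carton [([276.0, 217.0, 37.0, 26.0], 0.93), ([360.0, 223.0, 42.0, 32.0], 0.86), ([390.0, 279.0, 48.0, 28.0], 0.74)]
top tin [([196.0, 177.0, 29.0, 40.0], 0.93)]
top glue [([322.0, 178.0, 19.0, 24.0], 0.56)]
top tape_roll [([215.0, 213.0, 36.0, 37.0], 0.95), ([321.0, 178.0, 20.0, 22.0], 0.32)]
top small_carton [([307.0, 135.0, 28.0, 33.0], 0.57)]
[ 0.23664622 -0.49649413  0.22254304] [3.14143001e+00 1.53822247e-05 4.44781699e-01] 0.8
```

View pics/both.png

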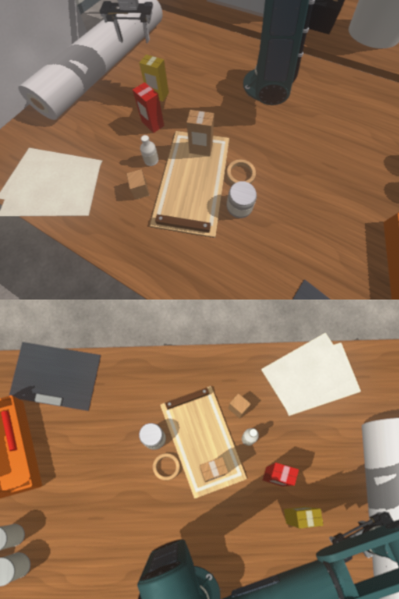

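The scene view shows three carton-like things: brown at (259,170), red at (187,137) and yellow at (197,101). I choose the brown one, which stands on the board. I'll check it in a close crop.

Run:
```python
from h import *
b=cv2.imread("pics/t0.png")[105:265,180:350]
a=cv2.imread("pics/s0.png")[130:310,180:340]
cv2.imwrite("pics/c1.png",np.hstack([cv2.resize(b,(478,450),interpolation=cv2.INTER_CUBIC)[:, :400],cv2.resize(a,(400,450),interpolation=cv2.INTER_CUBIC)]))
K,r,t=cam("top");print(K.round(1).tolist(),-cv2.Rodrigues(r)[0].T@t.ravel())
```

```text
[[447.0, 0.0, 257.3], [0.0, 447.0, 194.8], [0.0, 0.0, 1.0]] [ 0.36707104 -0.05833015  1.32244754]
```

View pics/c1.png

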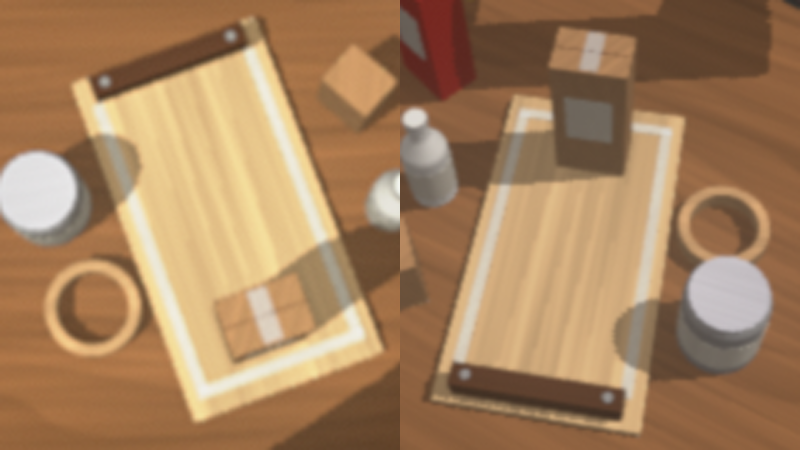

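Left panel (top view): brown carton with its top face centred at (264,316) in the crop, at the end of the board away from the dark bar. The tin and tape roll are on the left, the glue and small carton on the right. The choice is confirmed. Next I fit the jig and carton poses.

Run:
```python
from h import *
from scipy.optimize import least_squares
T=lambda l:np.array(l)/2.8125+[180,105]-0.32
S=lambda l:(np.array(l)-[400,0])/2.5+[180,130]-0.3
def fit(mt,ut,ms,us,x0):
    def W(m,p): c,s=np.cos(p[2]),np.sin(p[2]); m=np.array(m,float); return m@np.array([[c,s,0],[-s,c,0],[0,0,1]])+[p[0],p[1],0]
    f=lambda p:np.r_[(proj("top",W(mt,p))-ut).ravel(),(proj("scene",W(ms,p))-us).ravel()]
    r=least_squares(f,x0); print(r.x.round(4),f(r.x).round(1).reshape(-1,2).tolist()); return r.x
tc=T([(73,88),(260,15),(383,350),(195,421)]);print(toplane("top",tc,.012).round(3).tolist())
w=toplane("top",tc,.012)[:,:2]; ax=(w[0]+w[1]-w[2]-w[3]); yaw=np.arctan2(ax[1],ax[0])
x,y=.192,.105
# which side is +y (left of +x)
c4=[(x,y,.012),(x,-y,.012),(-x,-y,.012),(-x,y,.012)]
# scene: far end corners (516,95) (684,117), bar end (640,433),(431,401)
l=w[0]-w[1]; n=np.array([-ax[1],ax[0]]); print("left ok",l@n>0)
j=fit(c4,tc,[(-x,-y,.012),(-x,y,.012),(x,y,.012),(x,-y,.012)],S([(516,95),(684,117),(640,433),(431,401)]),[*w.mean(0),yaw])
a,b,h=.0275,.04,.192
tt=T([(215,298),(300,272),(316,335),(232,361)])
cpos=toplane("top",tt,h).mean(0)
k=fit([(a,b,h),(a,-b,h),(-a,-b,h),(-a,b,h)],tt,[(-a,-b,h),(-a,b,h),(a,b,h),(a,-b,h),(a,b,.012),(a,-b,.012)],S([(557,28),(637,38),(633,77),(550,68),(628,175),(557,167)]),[cpos[0],cpos[1],j[2]])
c,s=np.cos(j[2]),np.sin(j[2]);d=k[:2]-j[:2];print("carton in jig",c*d[0]+s*d[1],-s*d[0]+c*d[1],k[2]-j[2])
for th,z in(("tin",.105),("glue",.14),("small_carton",.085),("tape_roll",.025)):
    e=robot.find_in(th,"top")[0]["extent"];p=toplane("top",[e[:2]],z)[0][:2];d=p-j[:2];print(th,p.round(3),"jig",c*d[0]+s*d[1],-s*d[0]+c*d[1])
o=robot.get_obs();print(o["time"],R.from_euler("xyz",o["ee_rot"]).as_matrix().round(3))
```

```text
[[0.706, 0.103, 0.012], [0.78, -0.099, 0.012], [0.418, -0.216, 0.012], [0.35, -0.019, 0.012]]
left ok True
[ 0.5642 -0.0551  0.3295] [[-1.0, -1.9], [-2.1, 0.2], [0.3, 0.6], [-0.3, 0.5], [-1.2, -0.8], [0.3, -0.6], [-0.2, 0.2], [-1.0, -1.0]]
[ 0.4446 -0.0878  0.3133] [[-1.4, 1.4], [-1.9, 0.2], [-0.2, -1.8], [-0.2, -0.5], [1.1, -1.3], [0.1, -1.1], [-1.8, 0.1], [-0.7, -0.8], [-1.2, 0.4], [-0.2, -0.5]]
carton in jig -0.12373534336410143 0.007803369556911299 -0.0162699624485812
tin [0.566 0.121] jig 0.0588466965618201 0.16597814896996194
glue [ 0.55  -0.221] jig -0.06763687387601743 -0.1524763627061287
small_carton [ 0.681 -0.193] jig 0.06576943153382883 -0.1686354684335088
tape_roll [0.471 0.077] jig -0.04526224394146827 0.15560518534084516
1.0 [[ 0.903  0.43   0.   ]
 [ 0.43  -0.903 -0.   ]
 [-0.     0.    -1.   ]]
```

Emit:
servo_tool --pt "0 0 -0.4 0 0 0 40" --pt "0 0 -0.8 0 0 0 40" --pt "0.3 -0.3 -0.8 0 0 0 40" --pt "0.6 -0.6 -0.8 0 0 0 40" --pt "1 -0.96 -0.8 0 0 0 40" --pt "1 -0.96 -0.8 0 0 0 40"

```text
time: 1.5
tool_pos: [0.287, -0.3632, 0.3039]
ee_rot: [3.14, -0.002, 0.448]
wrist_force: [0.4, 0.0, 0.3]
width: 0.0576
finger_force: 0.0
```

Emit:
servo_tool --pt "0.3 -0.3 0 0 0 0 40" --pt "0.6 -0.6 0 0 0 0 40" --pt "0.9 -0.9 0 0 0 0 40" --pt "1 -0.96 0 0 0 0 40" --pt "1 -0.96 0 0 0 0 40"

```text
time: 1.92
tool_pos: [0.3356, -0.2348, 0.3031]
ee_rot: [3.14, -0.001, 0.45]
wrist_force: [-0.1, -0.4, 1.0]
width: 0.04
finger_force: 0.0
```

Emit:
servo_tool --pt "0.3 -0.3 0 0 0 0.04 40" --pt "0.6 -0.6 0 0 0 0.08 40" --pt "0.9 -0.9 0 0 0 0.08 40" --pt "1 -0.96 0 0 0 0.08 40" --pt "1 -0.96 0 0 0 0.08 40" --pt "1 -0.96 0 0 0 0.08 40"

```text
time: 2.42
tool_pos: [0.3836, -0.1082, 0.3023]
ee_rot: [3.141, 0.001, 0.32]
wrist_force: [0.9, -0.6, -0.2]
width: 0.0397
finger_force: 0.0
```

Emit:
servo_tool --pt "0 0 0.35 0 0 0 40" --pt "0 0 0.7 0 0 0 40" --pt "0 0 0.9 0 0 0 40" --pt "0 0 0.9 0 0 0 40"

```text
time: 2.75
tool_pos: [0.3804, -0.1083, 0.207]
ee_rot: [-3.135, 0.009, 0.316]
wrist_force: [-1.2, 0.5, -0.4]
width: 0.0399
finger_force: 0.0
```

Run:
```python
from h import *
a=save("scene","s1")[100:280,160:360]; w=save("wrist","w1")
cv2.imwrite("pics/v1.png",np.hstack([cv2.resize(a,(400,360),interpolation=cv2.INTER_CUBIC),cv2.resize(w,(400,300))[:, :] if 0 else cv2.resize(w,(400,360))])[:,:,::-1])
```

```text
(no output)
```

View pics/v1.png

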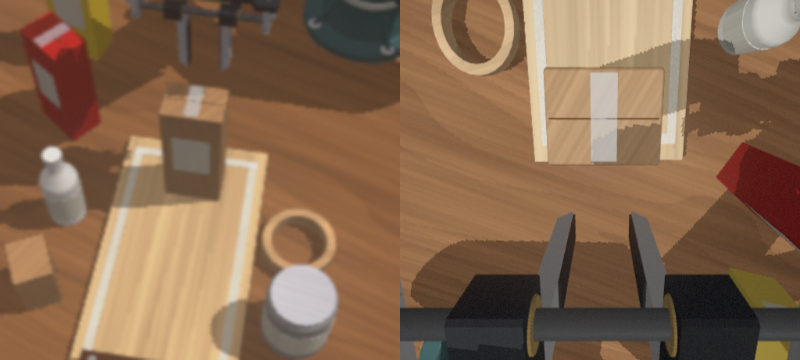

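Fingers (crop x≈605) are centred behind the carton (x≈604) and square to it, with the red box well to the right. I'll lower further and push.

Emit:
servo_tool --pt "0 0 0.3 0 0 0 40" --pt "0 0 0.47 0 0 0 40" --pt "0.1 0 0.47 0 0 0 40" --pt "0.2 0 0.47 0 0 0 40" --pt "0.25 0 0.47 0 0 0 40" --pt "0.3 0 0.47 0 0 0 40" --pt "0.35 0 0.47 0 0 0 40" --pt "0.4 0 0.47 0 0 0 40"

```text
time: 3.52
tool_pos: [0.4228, -0.095, 0.1667]
ee_rot: [3.14, -0.001, 0.319]
wrist_force: [-1.1, -0.6, 1.2]
width: 0.04
finger_force: 0.3
```

Emit:
servo_tool --pt "0.05 0 0 0 0 0 40" --pt "0.1 0 0 0 0 0 40" --pt "0.15 0 0 0 0 0 40" --pt "0.2 0 0 0 0 0 40" --pt "0.25 0 0 0 0 0 40" --pt "0.3 0 0 0 0 0 40" --pt "0.35 0 0 0 0 0 40" --pt "0.4 0 0 0 0 0 40"

```text
time: 4.18
tool_pos: [0.46, -0.0822, 0.1654]
ee_rot: [-3.142, 0.0, 0.319]
wrist_force: [0.7, 0.1, 0.9]
width: 0.0403
finger_force: 0.0
```

Run:
```python
from h import *
a=save("scene","s2")[100:300,160:360]; w=save("wrist","w2")
cv2.imwrite("pics/v2.png",np.hstack([cv2.resize(a,(400,400),interpolation=cv2.INTER_CUBIC),cv2.resize(w,(400,400))])[:,:,::-1])
```

```text
(no output)
```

View pics/v2.png

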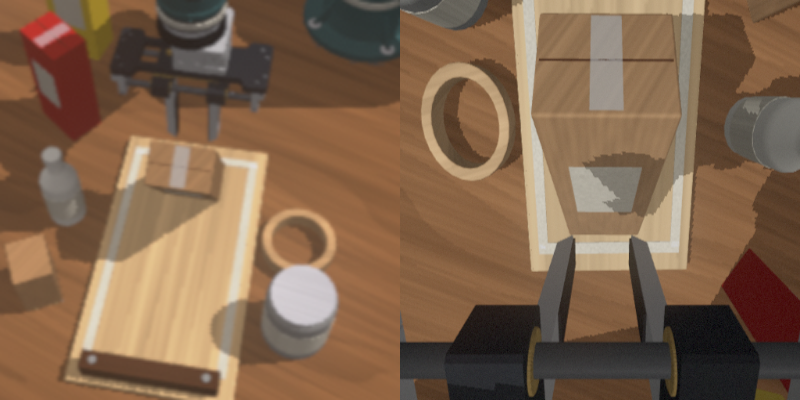

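The carton is mid-fall (wrist view: top face at (605,65), back face visible). I'll hold for it to land, then back off.

Emit:
servo_tool --pt "0 0 0 0 0 0 40" --pt "0 0 0 0 0 0 40" --pt "0 0 0 0 0 0 40" --pt "0 0 0 0 0 0 40" --pt "-0.3 0 0 0 0 0 40" --pt "-0.6 0 0 0 0 0 40" --pt "-0.8 0 0 0 0 0 40" --pt "-0.8 0 0 0 0 0 40" --pt "-0.8 0 0 0 0 0 40"

```text
time: 5.03
tool_pos: [0.3835, -0.1077, 0.1659]
ee_rot: [3.141, -0.002, 0.318]
wrist_force: [-0.3, -1.1, 1.0]
width: 0.0401
finger_force: 0.0
```

Run:
```python
from h import *
a=save("top","t3")[105:265,180:350]; w=save("wrist","w3")
cv2.imwrite("pics/v3.png",np.hstack([cv2.resize(a,(478,450),interpolation=cv2.INTER_CUBIC)[:, :400],cv2.resize(w,(400,450))])[:,:,::-1])
```

```text
(no output)
```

View pics/v3.png

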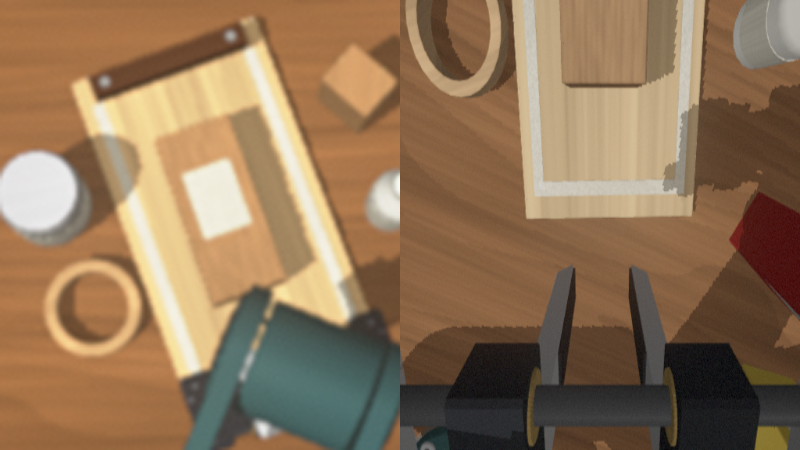

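The carton lies flat in the frame, label up (top crop centre (217,200)), short of the bar. In the wrist view its trailing edge is at (605,85), square to the tool and centred.

Run:
```python
from h import *
j=np.array([0.5642,-0.0551,0.3295]);c,s=np.cos(j[2]),np.sin(j[2])
J=lambda P:((P[:,:2]-j[:2])@np.array([[c,-s],[s,c]])).round(4).tolist()
t=np.array([(155,140),(235,112),(287,278),(212,305)])/2.8125+[180,105]-.32
print("top",J(toplane("top",t,.067)))
bar=np.array([(97,100),(245,45)])/2.8125+[180,105]-.32
print("bar face foot/top edge",J(toplane("top",bar,.012)))
o=robot.get_obs();p=robot.camera_params("wrist");K=np.array(p["camera_matrix"]);TC=np.array(p["tool_from_camera"])
Tm=np.eye(4);Tm[:3,:3]=R.from_euler("xyz",o["ee_rot"]).as_matrix();Tm[:3,3]=o["tool_pos"];M=Tm@TC
def wr(uv,z):
    uv=(np.array(uv,float)-[400,0])*[512/400,384/450]
    d=(np.linalg.inv(K)@np.c_[uv,np.ones(len(uv))].T).T@M[:3,:3].T
    return M[:3,3]+d*((z-M[2,3])/d[:,2])[:,None]
print("wrist trail",J(wr([(564,82),(646,82)],.067)),"board end",J(wr([(527,218),(692,214)],.012)))
print("tcp",J(np.array([o["tool_pos"]])),o["ee_rot"])
```

```text
top [[0.0894, 0.0421], [0.0881, -0.0443], [-0.0894, -0.0338], [-0.0886, 0.0462]]
bar face foot/top edge [[0.164, 0.0844], [0.1651, -0.0845]]
wrist trail [[-0.0885, 0.0425], [-0.0893, -0.0348]] board end [[-0.1922, 0.102], [-0.191, -0.1054]]
tcp [[-0.1872, 0.0087]] [ 3.14109361e+00 -1.17328054e-03  3.19064740e-01]
```

Emit:
servo_tool --pt "0 0.05 0.3 0 0 -0.007 40" --pt "0 0.05 0.6 0 0 -0.007 40" --pt "0 0.05 0.9 0 0 -0.007 40" --pt "0 0.05 1 0 0 -0.007 40" --pt "0 0.05 1 0 0 -0.007 40"

```text
time: 5.55
tool_pos: [0.3835, -0.1109, 0.0625]
ee_rot: [-3.137, 0.005, 0.331]
wrist_force: [0.5, -0.3, -0.1]
width: 0.0403
finger_force: 0.0
```

Emit:
servo_tool --pt "0 0 0.18 0 0 0 40" --pt "0.2 0 0.18 0 0 0 40" --pt "0.4 0 0.18 0 0 0 40" --pt "0.6 0 0.18 0 0 0 40" --pt "0.75 0 0.18 0 0 0 40" --pt "0.8 0 0.18 0 0 0 40" --pt "0.85 0 0.18 0 0 0 40" --pt "0.9 0 0.18 0 0 0 40" --pt "0.95 0 0.18 0 0 0 40" --pt "1 0 0.18 0 0 0 40"

```text
time: 6.38
tool_pos: [0.4793, -0.0801, 0.0479]
ee_rot: [3.141, 0.001, 0.33]
wrist_force: [-2.3, -0.9, 2.2]
width: 0.04
finger_force: 1.6
```

Emit:
servo_tool --pt "0.05 0 0 0 0 0 40" --pt "0.1 0 0 0 0 0 40" --pt "0.15 0 0 0 0 0 40" --pt "0.2 0 0 0 0 0 40" --pt "0.25 0 0 0 0 0 40" --pt "0.3 0 0 0 0 0 40" --pt "0.35 0 0 0 0 0 40" --pt "0.4 0 0 0 0 0 40" --pt "0.44 0 0 0 0 0 40" --pt "0.48 0 0 0 0 0 40" --pt "0.5 0 0 0 0 0 40"

```text
time: 7.3
tool_pos: [0.5275, -0.0633, 0.0474]
ee_rot: [-3.142, -0.0, 0.33]
wrist_force: [-2.9, -1.1, 2.3]
width: 0.0399
finger_force: 1.7
```

Emit:
servo_tool --pt "0.02 0 0 0 0 0 40" --pt "0.04 0 0 0 0 0 40" --pt "0.06 0 0 0 0 0 40" --pt "0.07 0 0 0 0 0 40" --pt "0.07 0 0 0 0 0 40"

```text
time: 7.72
tool_pos: [0.534, -0.0612, 0.0474]
ee_rot: [3.142, -0.001, 0.33]
wrist_force: [-1.9, -0.6, 1.3]
width: 0.0396
finger_force: 0.8
```

Emit:
servo_tool --pt "0.01 0 0 0 0 0 40" --pt "0.02 0 0 0 0 0 40" --pt "0.03 0 0 0 0 0 40" --pt "0.03 0 0 0 0 0 40"

```text
time: 8.05
tool_pos: [0.5343, -0.061, 0.0474]
ee_rot: [-3.141, 0.006, 0.33]
wrist_force: [-9.3, -3.0, 4.9]
width: 0.0401
finger_force: 4.5
```

The force has climbed to about 10 N with the tool stalled, so the carton is against the bar. One slightly firmer press to square it, then back off and rise.

Emit:
servo_tool --pt "0.02 0 0 0 0 0 40" --pt "0.02 0 0 0 0 0 40" --pt "0.02 0 0 0 0 0 40"

```text
time: 8.3
tool_pos: [0.5343, -0.061, 0.0475]
ee_rot: [-3.141, 0.01, 0.33]
wrist_force: [-13.6, -3.5, 8.9]
width: 0.0398
finger_force: 7.3
```

Emit:
servo_tool --pt "-0.05 0 0 0 0 0 40" --pt "-0.15 0 0 0 0 0 40" --pt "-0.4 0 0 0 0 0 40" --pt "-0.8 0 0 0 0 0 40" --pt "-0.8 0 -0.3 0 0 0 40" --pt "-0.8 0 -0.7 0 0 0 40" --pt "-0.8 0 -1 0 0 0 40" --pt "-0.8 0 -1 0 0 0 40"

```text
time: 8.97
tool_pos: [0.4665, -0.0867, 0.1548]
ee_rot: [3.133, -0.013, 0.33]
wrist_force: [1.1, 1.0, 1.0]
width: 0.04
finger_force: 0.0
```

Run:
```python
from h import *
a=save("top","t4")[105:265,180:350]; w=save("scene","s4")[130:310,180:340]
cv2.imwrite("pics/v4.png",np.hstack([cv2.resize(a,(478,450),interpolation=cv2.INTER_CUBIC)[:, :400],cv2.resize(w,(400,450),interpolation=cv2.INTER_CUBIC)])[:,:,::-1])
```

```text
(no output)
```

View pics/v4.png

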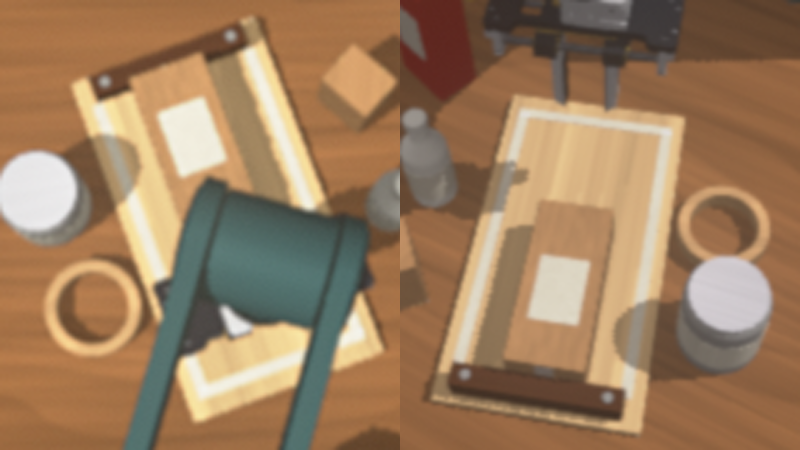

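The carton's leading end meets the bar (scene crop (545,370), top crop (168,65)). It looks square and centred, and the bystanders haven't moved. I'll check the numbers before handing in.

Run:
```python
from h import *
j=np.array([0.5642,-0.0551,0.3295]);c,s=np.cos(j[2]),np.sin(j[2])
J=lambda P:((P[:,:2]-j[:2])@np.array([[c,-s],[s,c]])).round(4).tolist()
S=(np.array([(505,362),(586,374),(612,208),(537,200)])-[400,0])/2.5+[180,130]-.3
q=J(toplane("scene",S,.067));print(q)
q=np.array(q);d=(q[0]+q[1]-q[2]-q[3])/2;print(d,np.arctan2(d[1],d[0]))
o=robot.get_obs();print(o["wrist_force"],o["qvel"].round(3) if hasattr(o["qvel"],"round") else o["qvel"])
```

```text
[[0.1626, -0.0292], [0.1616, 0.0482], [-0.0198, 0.044], [-0.0166, -0.0354]]
[0.1803 0.0052] 0.028832828312174423
[ 0.04694989  0.98844347 -0.53460493] [ 0.002  0.035  0.056 -0.004  0.003  0.001]
```

Emit:
servo_tool --pt "0 0 -0.3 0 0 0 40" --pt "0 0 -0.5 0 0 0 40" --pt "0 0 -0.5 0 0 0 40" --pt "0 0 -0.5 0 0 0 40" --pt "0 0 -0.5 0 0 0 40" --pt "0 0 -0.5 0 0 0 40"

```text
time: 9.57
tool_pos: [0.4617, -0.0852, 0.1949]
ee_rot: [-3.139, 0.003, 0.33]
wrist_force: [-0.5, -0.0, -0.3]
width: 0.0397
finger_force: 0.0
```

```bash
python3 -c "
from bench import robot
print(robot.close_job())"
```

```text
the job is handed in; nothing more can be done
None
```

I toppled the carton inside the frame, pushed it against the stop bar (leading end measured at about jig x 162 mm and 0.03 rad from square), backed the arm clear and handed the job in at about 9.6 s; no verdict came back.

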